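# Find and release the latched key of the bench switch row

### The job

One of the four identical keys on the bench's switch row has been left latched down. With the fingertips, tap each key lightly in turn, going from the left end of the row to the right end as seen from the robot, without pressing in a key that is up and without releasing the latched one yet; then press the latched key down until it lets go and let it spring up, so that all four stand level. Do not disturb the key lever, awl, boring jig or copper tin lying around.

Things in the scene. Friction and masses are not known exactly. Their poses are not given: they have to be found in the camera images.
- row: oak switch housing with an aluminium face plate, fixed to the bench: 110 mm (its x) by 236 mm (its y, the line of the keys) by 55 mm high; origin at the centre of its underside, on the bench; z up. Its +y end is the left end as seen from the robot. The face plate is 55 mm above the bench; the keys stand out of it, 50 mm apart centre to centre. A conduit stub sticks out 30 mm at the far side.
- slot1 (a point): place 1 counted from the left end of the row: the centre of the top face of an up key there, 73 mm above the bench (the point stays when the key goes down). How any up key feels: sprung, about 3 N starts it moving, then 0.75 N per mm more
- slot2 (a point): place 2 counted from the left end of the row: the centre of the top face of an up key there, 73 mm above the bench (the point stays when the key goes down). How the latched key feels: firm at 6 mm down until about 7.5 N, then 0.75 N per mm; at about 9 mm below the up level (about 10 N) its catch lets go for good, and it rises by itself as the finger withdraws
- slot3 (a point): place 3 counted from the left end of the row: the centre of the top face of an up key there, 73 mm above the bench (the point stays when the key goes down).
- slot4 (a point): place 4 counted from the left end of the row: the centre of the top face of an up key there, 73 mm above the bench (the point stays when the key goes down).
- key_a: one of the four identical keys (which name stands in which place changes from run to run and tells nothing): white cap on a beech body, 50 mm (x) by 30 mm (y, along the row); origin at the centre of its top face, z up. Moves straight down only. Top face 73 mm above the bench when up, about 67 mm when latched, 61 mm at the bottom stop. Forces: see slot1 and slot2
- key_b: one of the four identical keys (which name stands in which place changes from run to run and tells nothing): white cap on a beech body, 50 mm (x) by 30 mm (y, along the row); origin at the centre of its top face, z up. Moves straight down only. Top face 73 mm above the bench when up, about 67 mm when latched, 61 mm at the bottom stop. Forces: see slot1 and slot2
- key_c: one of the four identical keys (which name stands in which place changes from run to run and tells nothing): white cap on a beech body, 50 mm (x) by 30 mm (y, along the row); origin at the centre of its top face, z up. Moves straight down only. Top face 73 mm above the bench when up, about 67 mm when latched, 61 mm at the bottom stop. Forces: see slot1 and slot2
- key_d: one of the four identical keys (which name stands in which place changes from run to run and tells nothing): white cap on a beech body, 50 mm (x) by 30 mm (y, along the row); origin at the centre of its top face, z up. Moves straight down only. Top face 73 mm above the bench when up, about 67 mm when latched, 61 mm at the bottom stop. Forces: see slot1 and slot2
- lever: bystander: loose beech piano key lever, 200 x 22 x 18 mm, with a white cap at one end (21 mm high there), lying near the right end of the row; origin under its middle; leave alone
- awl: bystander: loose bone-handled voicing awl, 160 mm long and 24 mm thick, lying in front of the row (robot side), along its own x; origin at the bench under the front end of the handle; leave alone
- jig: bystander: loose brass hammer boring jig, 45 x 70 mm block, 22 mm high with an 18 mm fence on it (40 mm high in all), near the left end of the row; origin under its middle; leave alone
- tin: bystander: loose round copper tin with lid, 71 mm in diameter, 45 mm high, standing beyond the row; origin under its middle; leave alone

How it is judged:
On the way, in this order (a step that is already met when the one before it is completed fails the run):
1. the key in place 1 from the left is touched with the fingers (over 0.4 N) (((horizontal distance between key_a and slot1 below 0.012 m and contact force between the fingers and key_a above 0.4 N) or (horizontal distance between key_b and slot1 below 0.012 m and contact force between the fingers and key_b above 0.4 N) or (horizontal distance between key_c and slot1 below 0.012 m and contact force between the fingers and key_c above 0.4 N) or (horizontal distance between key_d and slot1 below 0.012 m and contact force between the fingers and key_d above 0.4 N))), for 0.03 s.
2. the key in place 2 from the left is touched with the fingers (over 0.4 N) (((horizontal distance between key_a and slot2 below 0.012 m and contact force between the fingers and key_a above 0.4 N) or (horizontal distance between key_b and slot2 below 0.012 m and contact force between the fingers and key_b above 0.4 N) or (horizontal distance between key_c and slot2 below 0.012 m and contact force between the fingers and key_c above 0.4 N) or (horizontal distance between key_d and slot2 below 0.012 m and contact force between the fingers and key_d above 0.4 N))), for 0.03 s.
3. the key in place 3 from the left is touched with the fingers (over 0.4 N) (((horizontal distance between key_a and slot3 below 0.012 m and contact force between the fingers and key_a above 0.4 N) or (horizontal distance between key_b and slot3 below 0.012 m and contact force between the fingers and key_b above 0.4 N) or (horizontal distance between key_c and slot3 below 0.012 m and contact force between the fingers and key_c above 0.4 N) or (horizontal distance between key_d and slot3 below 0.012 m and contact force between the fingers and key_d above 0.4 N))), for 0.03 s.
4. the key in place 4 from the left is touched with the fingers (over 0.4 N) (((horizontal distance between key_a and slot4 below 0.012 m and contact force between the fingers and key_a above 0.4 N) or (horizontal distance between key_b and slot4 below 0.012 m and contact force between the fingers and key_b above 0.4 N) or (horizontal distance between key_c and slot4 below 0.012 m and contact force between the fingers and key_c above 0.4 N) or (horizontal distance between key_d and slot4 below 0.012 m and contact force between the fingers and key_d above 0.4 N))), for 0.03 s.
5. the latched key is pressed deeper than 8.5 mm below the up level (z of any of key_a, key_b, key_c, key_d in the frame of row below 0.0645 m), for 0.02 s.
At the end, for the whole second after the job is handed in: All four key tops stand within 1.5 mm of the up level (73 mm above the bench): the latched key has been released and no other is down (z of each of key_a, key_b, key_c, key_d in the frame of row above 0.0715 m); the robot touches nothing.
It fails at once if a key that was up is pressed in by more than 8 mm (no key moves more than 8 mm from where it started) (distance of any of key_a, key_b, key_c, key_d from where it was at the start of the episode above 0.008 m).
It fails at once if the key lever, awl, boring jig or copper tin is lifted, carried or shifted by more than 15 mm (distance of any of lever, awl, jig, tin from where it was at the start of the episode above 0.015 m).
It also fails if it takes over 48 s, if anything falls off the work surface, if the arm or the gripper's body presses on something with over 40 N, if the wrist force passes 120 N, or if a joint passes its speed limit or range.

### The arm

A 7-joint arm with a two-finger parallel gripper is mounted at the origin on the work surface. World frame = base frame: x ahead of the robot, y to its left, z up, the work surface at z = 0. Lengths are in m, angles in rad, forces in N, time in s.
With the tool pointing down it reaches from about 0.35 to 0.9 m from the base axis. Payload 19.9 kg.
Tool frame: the origin (TCP) lies between the finger pads; the fingertips stand 19 mm ahead of it and the grasp point (between the pads) is the TCP; z points along the fingers, y is the line along which they close (so a half turn about z gives the same grasp; the last joint's range is limited). The gripper opens to 94 mm and grips with 3 to 60 N. Pads are 16 mm wide; open, the fingers measure 119 mm over their backs; the gripper's body (75 mm by 177 mm) begins 78 mm behind the grasp point.
Start: joints at [-1.389, 0.417, -0.01, 1.614, 0.005, 1.111, -0.053], TCP at [0.138, 0.61, 0.203] pointing down, gripper open.
Joint ranges: [-2.81, 2.81], [-0.39, 2.02], [-1.27, 1.25], [0.06, 2.57], [-1.19, 4.33], [0.19, 2], [-2.82, 2.82]. Speed limits (rad/s): [1.89, 1.89, 2.39, 2.39, 3.01, 3.01, 3.01].

### API

Orientations are given as a 3x3 rotation matrix whose columns are the frame's x, y, z axes.
In Python, from rig import robot gives the robot as it stands. Calls block until the motion is done:
- robot.move_ptp(position, orientation): joint-space move of the TCP to a pose.
- robot.move_linear(position, velocity=0.15, frame=None, threshold=None): straight line of the TCP; frame=None keeps the orientation; velocity is the mean speed in m/s. With threshold (N) it stops when the force on the tool has changed by that much, and returns True; else False.
- robot.goto_joints(angles): joint-space move.
- robot.gripper_to(opening): finger opening in m; the grip force is fixed at half the most; returns when the fingers have stopped.
- robot.pause(seconds).
- robot.ik(position, orientation): joint angles nearest the present ones, or None.
- robot.get_state(): the state.
- robot.grab_frame(name): name is "scene" or "top" or "wrist"; returns the picture (480x640x3 uint8, red, green, blue); there is no depth.
- robot.camera_info(name): a dict with "fx", "fy", "cx", "cy" (pixels), "dist" ([k1, k2, p1, p2, k3] as OpenCV has them; the pictures are not rectified), "rvec" (rotation vector, rad) and "tvec" (3), from world to camera coordinates, as OpenCV has them. Camera axes: x right, y down, z forward; pixel columns grow to the right and rows downward; lengths in m; the calibration is good to about 2 mm. A picture is of the moment at which its call begins: read the wrist's pose just before it. camera_info takes no time and is no camera call; for the wrist camera it gives the pose at the moment of the call.
A pose or a line that the arm cannot do raises robot.PlanningError and nothing moves.
- robot.sign_off(): hands the job in; it is judged then, once.
The state is a dict: "time": time; "qpos": joint angles; "joint_vel": joint speeds; "effort": joint torques, N m; "ee_pos": TCP position; "tool_rot": TCP orientation; "force": force on the tool from outside, world axes, zero at the start; "moment": the same for the moment, N m; "opening": finger opening in m; "grasp_force": force on a finger pad.
Only numpy, scipy, OpenCV 4.12 (cv2) and the standard library are available. Lean on these libraries where they do the work, as an engineer would, in place of code of your own. Each camera call takes 0.05 s, during which the arm holds its last target. There are 200 camera calls.

## Working session

There is one attempt and no reset: what is moved stays moved. The work goes in short steps, each a Python script; the robot and the scene stay as the last script left them, time stands still between calls to the robot, and variables do not carry over. Pictures are saved under pics/ and viewed, at most 10 in all, crops included, and the job is handed in when it is done.

```bash
mkdir -p pics
python3 - <<'E'
from rig import robot
import cv2
for n in("scene","top"):
    cv2.imwrite(f"pics/{n}0.png",robot.grab_frame(n)[:,:,::-1]); print(n,robot.camera_info(n))
s=robot.get_state();print(s["time"],s["force"],s["opening"],s["tool_rot"])
E
```

```text
scene {'fx': 485.2058024949265, 'fy': 485.2058024949265, 'cx': 319.99177147518714, 'cy': 239.12230417434372, 'dist': array([-0.09430871,  0.        ,  0.        ,  0.        ,  0.        ]), 'rvec': array([ 2.19263781,  1.05958667, -0.38817054]), 'tvec': array([-0.37810477, -0.26140792,  1.071733  ])}
top {'fx': 512.6540458036125, 'fy': 512.6540458036125, 'cx': 323.95026172922434, 'cy': 240.21761842118545, 'dist': array([-0.13944801,  0.        ,  0.        ,  0.        ,  0.        ]), 'rvec': array([ 2.17997543, -2.13580373,  0.19101021]), 'tvec': array([0.02086162, 0.56199924, 0.94303219])}
0.1 [ 0.3386587  -1.9213741   0.47631356] 0.09389134315781401 [[-9.75291189e-01  2.20923213e-01 -1.73999595e-04]
 [ 2.20923274e-01  9.75290647e-01 -1.03017717e-03]
 [-5.78898723e-05 -1.04316327e-03 -9.99999454e-01]]
```

View pics/top0.png

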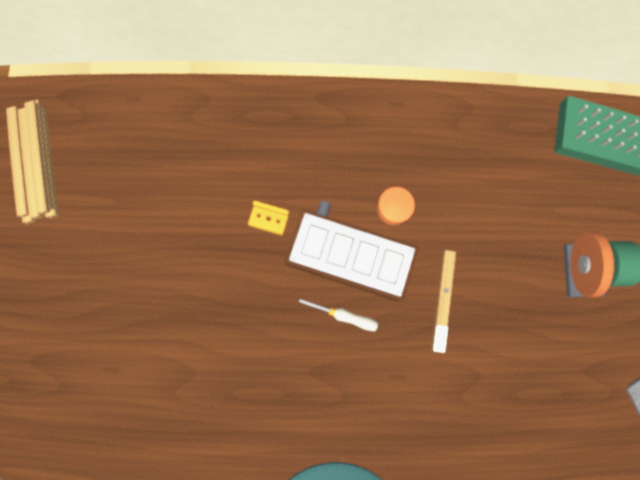

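View pics/scene0.png

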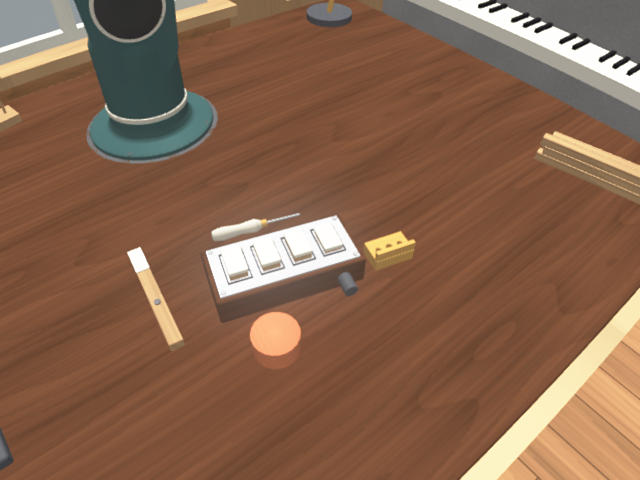

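The top view shows the row's plate corners at about (306,214), (414,248), (403,297) and (290,262), with key centres at about (314,241), (340,250), (366,258) and (391,267). I'll enlarge both views to refine these and look for the latched key.

```bash
cat > h.py <<'E'
from rig import robot
import cv2, numpy as np
def cam(n):
    c=robot.camera_info(n); K=np.array([[c["fx"],0,c["cx"]],[0,c["fy"],c["cy"]],[0,0,1]])
    return K,c["dist"],c["rvec"],c["tvec"]
def world(n,px,z):
    K,d,r,t=cam(n); u=cv2.undistortPoints(np.array(px,float).reshape(-1,1,2),K,d).reshape(-1,2)
    R=cv2.Rodrigues(r)[0]; C=-R.T@t; D=np.c_[u,np.ones(len(u))]@R
    return C+D*((z-C[2])/D[:,2])[:,None]
def proj(n,P): K,d,r,t=cam(n); return cv2.projectPoints(np.array(P,float),r,t,K,d)[0].reshape(-1,2)
E
python3 - <<'E'
from h import *
a=cv2.imread("pics/top0.png")[200:310,280:425]; b=cv2.imread("pics/scene0.png")[210:320,195:375]
cv2.imwrite("pics/topc.png",cv2.resize(a,None,fx=5,fy=5,interpolation=cv2.INTER_CUBIC))
cv2.imwrite("pics/scenec.png",cv2.resize(b,None,fx=4.4,fy=4.4,interpolation=cv2.INTER_CUBIC))
w=world("top",[(306,214),(414,248),(403,297),(290,262)],.055)
print(w.round(3),w.mean(0),np.linalg.norm(w-np.roll(w,1,0),axis=1))
print(world("top",[(314,241),(340,250),(366,258),(391,267)],.073).round(4))
E
```

```text
[[ 0.609  0.068  0.055]
 [ 0.548 -0.139  0.055]
 [ 0.455 -0.118  0.055]
 [ 0.517  0.096  0.055]] [ 0.53221655 -0.02337045  0.055     ] [0.09664881 0.21590136 0.09585016 0.22238086]
[[ 0.5548  0.0517  0.073 ]
 [ 0.5391  0.0032  0.073 ]
 [ 0.5252 -0.0453  0.073 ]
 [ 0.5093 -0.0921  0.073 ]]
```

View pics/topc.png

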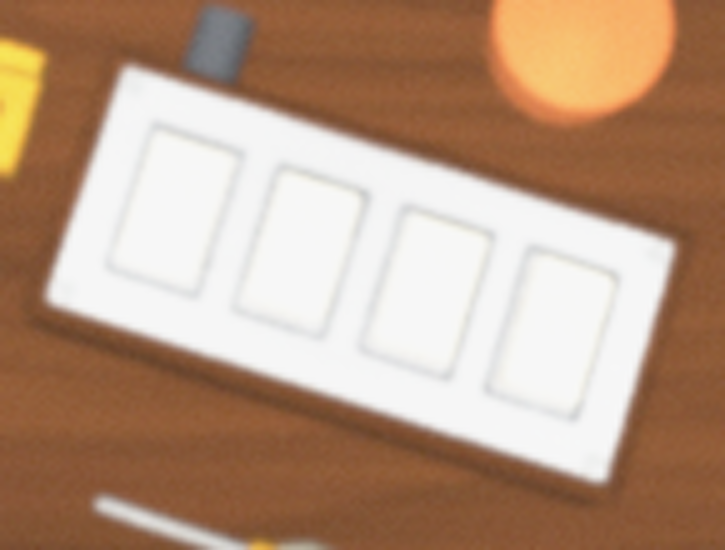

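View pics/scenec.png

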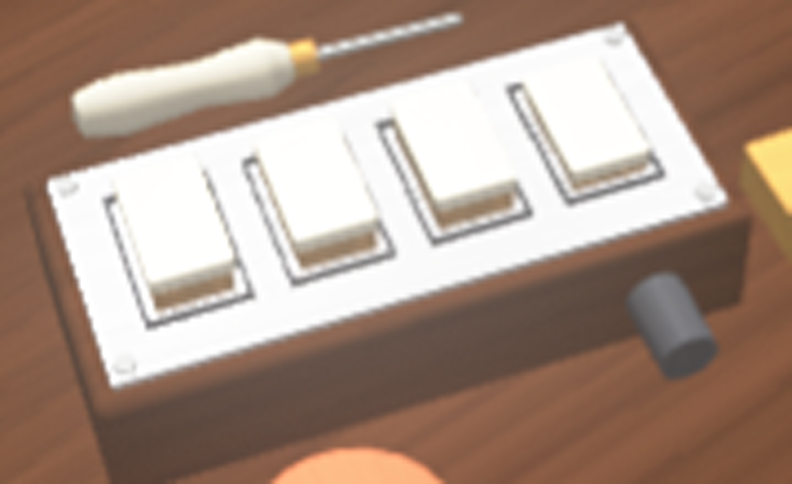

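In the scene view, taken from the far side, the cap nearest the jig at (585,120) stands lowest. That is place 1, so it is probably the latched key. I'll confirm by touch, approaching with closed fingers.

```bash
cat >> h.py <<'E'
off=np.array([280,200])
c=[np.array(k).mean(0)/5+off for k in ([(155,125),(243,152),(198,297),(110,268)],[(532,247),(618,272),(577,418),(490,390)])]
A=world("top",[c[0]],.070)[0]; B=world("top",[c[1]],.073)[0]
M=(A+B)/2; Y=(A-B)[:2]; Y=np.r_[Y/np.linalg.norm(Y),0]
keys=[M+Y*s for s in(.075,.025,-.025,-.075)]
Xr=np.cross(Y,[0,0,1])
def rot(s): y=s*Xr; z=np.array([0,0,-1.]); return np.c_[np.cross(y,z),y,z]
def at(i,z): return np.r_[keys[i][:2],z]
def st(m):
    s=robot.get_state(); print(m,round(s["time"],2),s["ee_pos"].round(4),s["force"].round(2)); return s
def tap(i):
    robot.move_linear(at(i,.100),velocity=.08); robot.pause(.2); st("hover")
    r=robot.move_linear(at(i,.082),velocity=.008,threshold=1.5)
    s=st(f"tap{i+1} {r}"); robot.pause(.1); s=st("hold")
    robot.move_linear(at(i,.104),velocity=.08); return r
E
python3 - <<'E'
from h import *
print(np.linalg.norm(A-B),np.round(keys,4))
robot.gripper_to(0.0)
q0=np.array(robot.get_state()["qpos"])
best=min(((np.abs(np.array(q)-q0).max(),s) for s in(1,-1) if (q:=robot.ik(at(0,.13),rot(s))) is not None))
print(best); robot.move_ptp(at(0,.13),rot(best[1])); robot.pause(.3); st("above")
tap(0)
E
```

```text
0.14736542201416106 [[ 0.5536  0.0505  0.0715]
 [ 0.5391  0.0026  0.0715]
 [ 0.5246 -0.0452  0.0715]
 [ 0.5101 -0.0931  0.0715]]
(np.float64(0.7189483532107175), 1)
above 4.3 [0.5537 0.0507 0.13  ] [ 0.85 -1.03  0.32]
hover 5.03 [0.5539 0.0505 0.1003] [-0.12  0.41 -0.28]
tap1 False 7.42 [0.5537 0.0505 0.082 ] [0.11 0.3  0.58]
hold 7.53 [0.5536 0.0505 0.082 ] [ 0.17 -0.3  -0.34]
```

No contact at a TCP height of 0.082, where 0.086 was expected. I'll look before going lower.

Run:
```python
from h import *
robot.move_linear(at(0,.082),velocity=.05)
s=st("low"); print(s["opening"],s["tool_rot"].round(3))
im=robot.grab_frame("scene")[:,:,::-1]
print(proj("scene",[at(0,.063),at(0,.067),at(0,.082)]))
cv2.imwrite("pics/s2.png",cv2.resize(im[170:320,180:380],None,fx=4,fy=4,interpolation=cv2.INTER_CUBIC))
```

```text
low 8.54 [0.5536 0.0503 0.0818] [0.14 0.76 0.12]
0.0003142129494647706 [[ 0.29   0.957 -0.   ]
 [ 0.957 -0.29  -0.   ]
 [-0.    -0.    -1.   ]]
[[326.15459178 236.09202426]
 [326.22854597 234.34749255]
 [326.51091531 227.68337963]]
```

View pics/s2.png

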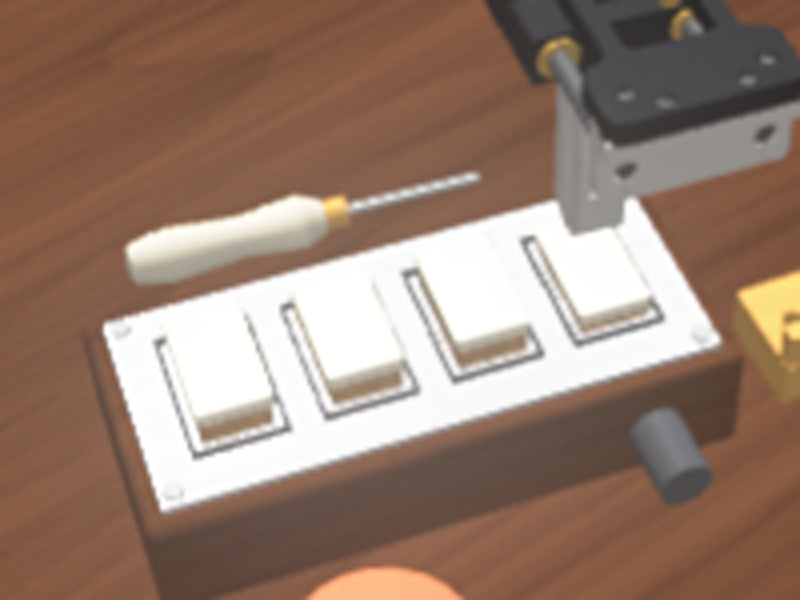

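The visible tip is at crop (597,228), about 20 mm higher than predicted if it is centred over the key. The key itself is where I measured it. Key 1 is latched and firm, so I'll keep descending on it under force guard.

Run:
```python
from h import *
r=robot.move_linear(at(0,.060),velocity=.008,threshold=2.2)
st(f"{r}"); F=[]
for _ in range(6): robot.pause(.03); F.append(robot.get_state()["force"][2])
print(np.round(F,2)); st("hold")
im=robot.grab_frame("scene")[:,:,::-1]; im2=robot.grab_frame("wrist")[:,:,::-1]
cv2.imwrite("pics/s3.png",np.hstack([cv2.resize(im[190:290,280:380],(400,400)),cv2.resize(im2,(400,400))]))
```

```text
True 10.5 [0.5537 0.0505 0.0648] [-1.41  1.6   7.95]
[7.11 6.38 6.6  7.11 5.18 7.19]
hold 10.7 [0.5537 0.0505 0.0648] [0.51 0.58 7.19]
```

View pics/s3.png

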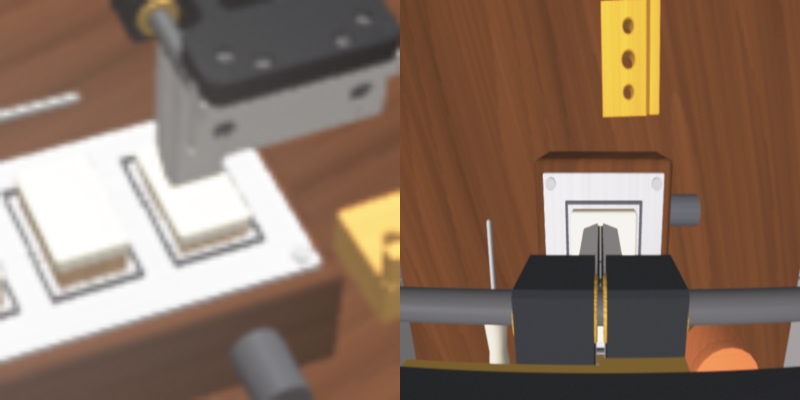

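Key 1 was contacted firmly at TCP 0.0648 with about 7 N, and that did not move it, so place 1 is latched. The closed fingertips are effectively about 2 mm above the TCP, so up keys should meet at about 0.071. I'll tap keys 2–4 with a floor of 0.066.

```bash
cat >> h.py <<'E'
def tap2(i,floor=.066):
    robot.move_linear(at(i,.078),velocity=.06); robot.pause(.1)
    for _ in range(5):
        r=robot.move_linear(at(i,floor),velocity=.006,threshold=1.8)
        F=[]
        for _ in range(8): robot.pause(.02); F.append(robot.get_state()["force"][2])
        st(f"tap{i+1} {r} F={np.mean(F):.2f}")
        if np.mean(F)>1.2 or not r: break
    robot.move_linear(at(i,.088),velocity=.06); return np.mean(F)>1.2
E
python3 - <<'E'
from h import *
robot.move_linear(at(0,.088),velocity=.06); robot.pause(.2); st("free")
robot.move_linear(at(1,.088),velocity=.08)
tap2(1)
E
```

```text
free 11.54 [0.5534 0.0504 0.0877] [0.87 0.23 0.5 ]
tap2 True F=3.11 14.08 [0.5391 0.0026 0.0705] [ 1.56 -0.35  3.08]
```

Key 2 was met at 0.0705 with 3.1 N. That is 6 mm above key 1, as expected for an up key.

Run:
```python
from h import *
ok=True
for i in(2,3):
    robot.move_linear(at(i,.088),velocity=.08); ok=ok and tap2(i)
    if not ok: break
if ok:
    robot.move_linear(at(0,.088),velocity=.12); robot.move_linear(at(0,.068),velocity=.05)
    for z in(.0630,.0620,.0610,.0600):
        robot.move_linear(at(0,z),velocity=.006); robot.pause(.1); s=st(f"press {z}")
```

```text
tap3 True F=3.30 17.07 [ 0.5246 -0.0452  0.0705] [0.15 0.01 4.04]
tap4 True F=3.29 20.06 [ 0.5101 -0.0931  0.0704] [ 1.68 -0.01  3.44]
press 0.063 23.54 [0.5537 0.0505 0.0633] [-3.05  0.87  8.61]
press 0.062 23.96 [0.5537 0.0505 0.0623] [-4.47 -0.72  9.34]
press 0.061 24.38 [0.5537 0.0505 0.0614] [-3.22  0.94 10.74]
press 0.06 24.79 [0.5537 0.0505 0.0604] [-4.18  0.61 10.05]
```

Run:
```python
from h import *
robot.move_linear(at(0,.15),velocity=.06); robot.move_linear(at(0,.15)+np.array([-.15,.12,.06]),velocity=.15); st("clear")
im=robot.grab_frame("scene")[:,:,::-1]
cv2.imwrite("pics/s4.png",cv2.resize(im[210:320,195:375],None,fx=4.4,fy=4.4,interpolation=cv2.INTER_CUBIC))
```

```text
clear 27.93 [0.4039 0.1701 0.2099] [-0.57  0.24 -1.09]
```

View pics/s4.png

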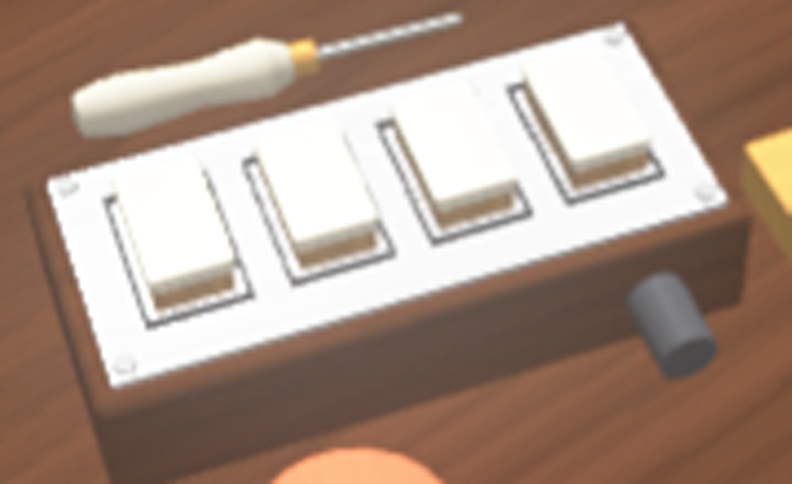

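The cap in place 1, at (585,105), now stands level with the others, and nothing else has moved.

```bash
python3 -c "
from rig import robot
print(robot.sign_off())"
```

```text
the job is handed in; nothing more can be done
None
```

I tapped all four keys left to right, then pressed the latched key (place 1) until it let go; the last picture shows all four level, and I handed the job in about 28 s into the 48 s allowed.

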